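# Slide the sample carriage to the green reading head and hold it in the notch

## Robot

A 6-joint arm with a two-finger parallel gripper is mounted at the origin on a cart in front of the work surface, level with it; the furniture and walls round the work are solid. World frame = base frame: x ahead of the robot, y to its left, z up, the work surface at z = 0. Lengths are in m, angles in rad, forces in N, time in s.
With the tool pointing down it reaches from about 0.35 to 0.975 m from the base axis. Payload 4.9 kg.
Tool frame: the origin (TCP) lies between the finger pads, 19 mm behind the fingertips; this is the grasp point; x points along the fingers, y is the direction in which the jaws open and shut, and the axes are right-handed (so a half turn about x gives the same grasp; the last joint's range is limited). The gripper opens to 85 mm and grips with 20 to 120 N. Pads are 22 mm wide; open, the fingers measure 114 mm over their backs; the gripper's body (76 mm by 85 mm) begins 54 mm behind the grasp point. The pads swing forward as they close: fully open they stand 13 mm farther back than shut.
Start: joints at [-1.332, 0.053, 1.613, -0, 1.476, -0.119], TCP at [0.219, -0.585, 0.25] pointing down, gripper open.
Joint ranges: [-3.01, 3.01], [-1.01, 2.22], [0.06, 2.58], [-1.02, 4.17], [0.09, 2.62], [-3.14, 3.14]. Speed limits (rad/s): [2.57, 2.57, 3.14, 3.14, 3.14, 3.14].

## Interface

Orientations are given as a unit quaternion [w, x, y, z].
In Python, from bench import state, camera, camera_model, order gives the robot as it stands.
- The arm moves only by the shell command python3 -m pendant 'ROWS' [OPENING]. ROWS is JSON, a list of rows, each a list of 2 entries, a list of its own where there are three numbers: the shift along the tool's x, y, z in mm, then the turn about the tool's x in rad. In form: [[[x, y, z], yaw], ...]. A call has 1 to 10 rows; each row is the pose to reach, as a shift and turn from the pose measured when the call began, along the tool's axes at that moment; what a row does not reach only later rows make up. A row lasts 1/8 s, in which the tool goes at most 62.5 mm and 10.7 degrees, less where a joint would pass 70% of its speed; a pose out of reach is approached as far as the arm can. A call with a gripper value outside its range is refused whole. OPENING is the closure, from 0 (fully open) to 1 (shut), set as the call begins (- or left out, the last holds). The fingers move at their own pace and stop on an object; the grip force is fixed at half the most. Time passes only in rows, so rows that repeat a pose let the fingers close. It gives the time, the measured TCP pose, the force and the opening at its end, in the units of the state.
- state(): the state, without advancing time (a new reading comes with each control period).
- camera(name): name is "scene" or "top" or "wrist"; returns the picture (400x640x3 uint8, red, green, blue); there is no depth.
- camera_model(name): a dict with "camera_matrix" (3x3 intrinsics, pixels), "dist_coeffs" ([k1, k2, p1, p2, k3] as OpenCV has them; the pictures are not rectified), "R" (3x3) and "t" (3): a world point X has camera coordinates R X + t. Camera axes: x right, y down, z forward; pixel columns grow to the right and rows downward; lengths in m; the calibration is good to about 2 mm. A picture is of the moment at which its call begins: read the wrist's pose just before it. camera_model takes no time and is no camera call; for the wrist camera it gives the pose at the moment of the call.
- order.hand_in(): hands the job in, once; it reports no verdict.
The state is a dict: "time_s": time; "joints": joint angles; "joint_velocities": joint speeds; "joint_efforts": joint torques, N m; "position": TCP position; "tcp_rot": TCP orientation; "contact_force": force on the tool from outside, world axes, zero at the start; "torque": the same for the moment, N m; "grip_width": finger opening in m.
Only numpy, scipy, OpenCV 4.12 (cv2) and the standard library are available. Lean on these libraries where they do the work, as an engineer would, in place of code of your own. Each camera call takes 0.05 s, during which the arm holds its last target. There are 200 camera calls.

## Task

Take the sample carriage on the bench stage by its orange grip, pull it out of the notch it is parked in and slide it along the rail to the reading head with the green cap, until you feel the sprung ball drop into the notch there (the red pin on the carriage sinks). Finish still gripping the orange grip with the carriage held still in that notch; do not let go, and leave the other things on the bench where they are.

Things in the scene. Friction and masses are not known exactly. Their poses are not given: they have to be found in the camera images.
- stage: Fixed reading stage: grey base 110 (x) x 300 (y) x 14 mm with a rail along its own y axis; origin at the middle of its underside, on the worktop. The steel strip on it has five equal V notches, 14 mm wide at the top, about 48 mm apart: the parking notch at y = 0 and one at each of the four reading heads (the exact places of those are found by feel).
- grip (a point): Middle of the top face of the carriage's orange grip post, 77 mm above the worktop, at stage x = -18 mm; axes as the stage's. The post is 16 (across the rail) x 20 (along the rail) x 36 mm and stands on the middle of the carriage's white top (41 mm above the worktop), which reaches 20 mm beyond it along the rail on each side. Take it from above, the fingers closing along the rail.
- carriage (a joint): Position of the carriage along the stage's y axis (m): 0 at the parking notch where it starts, stops at -0.108 and +0.108. It slides with about 1 N friction, stays where it is left, and needs about 9 N along the rail to leave a notch.
- pin (a joint): Height of the sprung ball and its red pin (8 mm across, on the carriage's top at stage x = +8 mm), in m: about -0.0005 with the ball at the bottom of a notch, about 0.0025 on the flat between notches. Within 6 mm of a notch's middle the ball drops and draws the carriage to the middle with up to 8 N; 2 mm off the middle it reads about 0.001. It dips at every notch passed.
- green_head: The wanted reading head: black block 22 (x) x 26 (y) x 58 mm with a green cap, in a row with three others on the far side of the stage at stage x = +55 mm; origin at the middle of its underside, 21 mm above the worktop; axes as the stage's. Fixed, at stage y about -96, -48, +48 or +96 mm, but clipped on with slack: its notch lies within 4 mm of it along the stage's y.
- grey_head_1: A reading head like the green one but with a grey cap; not wanted. Fixed.
- grey_head_2: A reading head like the green one but with a grey cap; not wanted. Fixed.
- grey_head_3: A reading head like the green one but with a grey cap; not wanted. Fixed.
- bottle: Bystander, loose: clear reagent bottle with red cap, 56 mm across, 130 tall mm; origin at its underside. Leave it alone.
- jar: Bystander, loose: blue-capped white jar, 63 mm across, 53 tall mm; origin at its underside. Leave it alone.
- tube_rack: Bystander, loose: dark blue tube rack, 130x110x57 mm; origin at its underside. Leave it alone.
- tube_a: Bystander, loose: small clear microtube lying down, 21x40x14 mm; origin at its underside. Leave it alone.
- marker: Bystander, loose: white marker with red cap lying down, 13x140x13 mm; origin at its underside. Leave it alone.

How it is judged:
On the way, in this order (a step that is already met when the one before it is completed fails the run):
1. the carriage is pulled out of its parking notch by the gripper ((value of joint carriage above 0.012 m or value of joint carriage below -0.012 m) and contact force between the fingers and carriage above 0.5 N), for 0.05 s.
2. the carriage is in the notch at the green head, ball dropped (y of grip in the frame of green_head between -0.012 and 0.012 m and value of joint pin below 0.001 m), for 0.2 s.
At the end, for the whole second after the job is handed in: The carriage is in the notch at the green head: within 12 mm of that head along the rail, the pin joint below 1 mm (ball within about 2 mm of the notch's middle), the carriage still (under 5 mm/s), and the fingers still grip its orange post (over 2 N, TCP within 30 mm of the post's top centre) (all of step 2 and velocity of joint carriage between -0.005 and 0.005 m/s and contact force between the fingers and carriage above 2 N and distance between the grasp point and grip below 0.03 m); the arm keeps its last pose, push and grip.
It fails at once if a bystander is disturbed (moved more than 20 mm) (distance of any of bottle, jar, tube_rack, tube_a, marker from where it was at the start of the episode above 0.02 m).
It also fails if it takes over 38 s, if anything falls off the work surface, if the arm or the gripper's body presses on something with over 40 N, if the wrist force passes 120 N, or if a joint passes its speed limit or range.

## Working session

There is one attempt and no reset: what is moved stays moved. The work goes in short steps, Python scripts to look and compute and a shell command to move; the robot and the scene stay as the last step left them, time stands still between calls to the robot, and variables do not carry over. Pictures are saved under pics/ and viewed, about 8 in all and at most 12, crops included, and the job is handed in when it is done.

```bash
mkdir -p pics
python3 - <<'E'
from bench import *
import cv2
s=state();print(s)
for n in("scene","top"):
    cv2.imwrite(f"pics/{n}0.png",camera(n)[:,:,::-1])
E
```

```text
{'time_s': 0.0, 'joints': array([-1.33198574e+00,  5.33458726e-02,  1.61432102e+00,  1.73600419e-05,
        1.47598128e+00, -1.19027012e-01]), 'joint_velocities': array([-9.50608717e-04,  9.41974799e-04,  1.13094017e-04,  4.97875799e-07,
        6.04805970e-04, -2.73020291e-04]), 'joint_efforts': array([-4.12561149e-04, -3.93679440e+01, -3.70180678e+01, -1.00009011e-04,
        6.90198125e-03,  1.03776367e-05]), 'position': array([ 0.21875412, -0.5848364 ,  0.24875365]), 'tcp_rot': array([-0.12511434, -0.69578135, -0.12656593,  0.69585615]), 'contact_force': array([ 0.14826218, -0.0715838 , -0.11431713]), 'torque': array([-0.00829764, -0.01180606, -0.01814743]), 'grip_width': 0.08573353071535957}
```

View pics/top0.png

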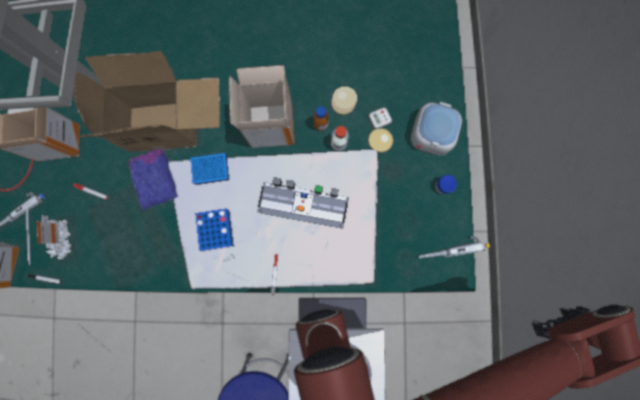

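View pics/scene0.png

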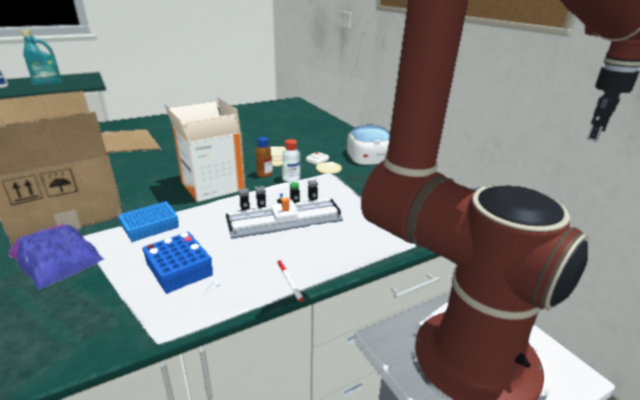

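The top picture shows the stage at about (303,204), with the orange grip at about (300,208) and the green cap at about (319,189). The robot is at the bottom of the picture. I'll enlarge that part.

```bash
cat > h.py <<'E'
import numpy as np,cv2
from bench import *
from scipy.spatial.transform import Rotation as Ro
def world(m,uv,z):
    K,d,R,t=[np.array(m[k],float) for k in("camera_matrix","dist_coeffs","R","t")]
    n=cv2.undistortPoints(np.array([[uv]],float),K,d)[0,0]
    r=R.T@np.array([n[0],n[1],1]);c=-R.T@t
    return c+r*(z-c[2])/r[2]
def rot(s):
    q=s["tcp_rot"];return Ro.from_quat([q[1],q[2],q[3],q[0]]).as_matrix()
E
python3 - <<'E'
from h import *
im=cv2.imread("pics/top0.png")
cv2.imwrite("pics/topc.png",cv2.resize(im[170:240,250:360],None,fx=7,fy=7,interpolation=cv2.INTER_CUBIC))
m=camera_model("top")
print("grip",world(m,(300,208),.077),"green",world(m,(319,189),.079))
print(rot(state()))
E
```

```text
grip [0.54996959 0.11786212 0.077     ] green [0.61174874 0.05637382 0.079     ]
[[-4.63129078e-04  3.50172880e-01 -9.36684974e-01]
 [ 1.84929424e-03 -9.36683173e-01 -3.50173121e-01]
 [-9.99998183e-01 -1.89438148e-03 -2.13767477e-04]]
```

View pics/topc.png

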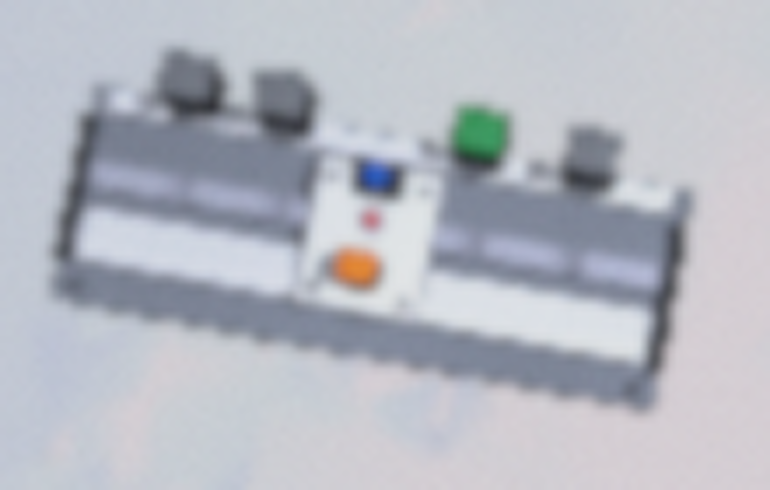

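The enlarged crop shows the orange post at (357,268), the red pin at (371,219), and the cap tops at (190,78), (283,98), green (482,130) and (594,152). Green is one notch to the right, at stage y ≈ -48.

Run:
```python
from h import *
m=camera_model("top")
f=lambda u,v,z:world(m,((u+.5)/7+250-.5,(v+.5)/7+170-.5),z)
g=f(357,266,.077);caps=[f(*p,.079) for p in((190,76),(283,96),(482,130),(594,152))]
pin=f(371,219,.045)
d=caps[0]-caps[3];yaw=np.arctan2(-d[0],d[1]);print("grip",g,"yaw",yaw,np.linalg.norm(d))
ex=np.array([np.cos(yaw),np.sin(yaw),0]);ey=np.array([-ex[1],ex[0],0])
for c in caps+[pin]:print((c-g)@ex,(c-g)@ey)
s=state();R=rot(s)
# turn about tool x so tool y along +-ey
for sg in(1,-1):
    t=np.arctan2(sg*ey@R[:,2],sg*ey@R[:,1]);print("turn",t)
tg=g+[0,0,.17-g[2]];print("shift mm",R.T@(tg-s["position"])*1e3)
```

```text
grip [0.55136066 0.11602199 0.077     ] yaw -0.1911906704081431 0.19160037034083308
0.07263679855885034 0.09388569919434121
0.0714586709161402 0.04931636975655298
0.07304851991131536 -0.044725952175638864
0.07263679855885034 -0.09771467114649188
0.0267296117404284 0.0006071379552676174
turn -2.592645156010084
turn 0.5489474975797093
shift mm [  80.01967726 -539.91310399 -556.99656337]
```

```bash
python3 -m pendant '[[[0,-60,-60],0.1],[[0,-120,-120],0.2],[[0,-160,-165],0.3],[[0,-200,-206],0.4],[[10,-250,-258],0.55],[[20,-300,-310],0.55],[[20,-350,-361],0.55],[[20,-400,-413],0.55],[[20,-450,-464],0.55],[[20,-500,-516],0.55]]'
python3 - <<'E'
from h import *
g=np.array([0.5514,0.1160,.077]);yaw=-.191
s=state();R=rot(s);ey=np.array([-np.sin(yaw),np.cos(yaw),0])
for sg in(1,-1):print("turn",np.arctan2(sg*ey@R[:,2],sg*ey@R[:,1]))
print(s["joints"],"shift to z .18",R.T@(g+[0,0,.103]-s["position"])*1e3)
E
```

```text
time_s: 1.35
position: [0.4865, -0.0193, 0.2302]
tcp_rot: [0.068, -0.704, 0.067, 0.704]
contact_force: [0.8, -0.1, -0.3]
grip_width: 0.0856
turn 3.140567110086051
turn -0.001025543503742582
[-1.93487445e-01 -2.74556539e-01  1.94758858e+00  1.48449564e-03
  1.46919553e+00  1.56918386e+00] shift to z .18 [  50.37504848 -145.14531804  -37.87268947]
```

```bash
python3 -m pendant '[[[10,-50,-13],0],[[20,-98,-26],0],[[30,-145,-38],0],[[40,-145,-38],0],[[40,-145,-38],0],[[40,-145,-38],0]]'
python3 - <<'E'
from h import *
s=state();m=camera_model("wrist");im=camera("wrist")
cv2.imwrite("pics/w1.png",im[:,:,::-1])
print(s["position"],s["joints"][5])
g=np.array([0.5514,0.1160,.077]);K,d,R,t=[np.array(m[k],float) for k in("camera_matrix","dist_coeffs","R","t")]
print(cv2.projectPoints(g[None],cv2.Rodrigues(R)[0],t,K,d)[0])
import json;json.dump({k:np.array(v).tolist() for k,v in m.items()},open("w1.json","w"))
E
```

```text
time_s: 2.1
position: [0.5513, 0.1149, 0.1905]
tcp_rot: [0.069, -0.704, 0.068, 0.704]
contact_force: [-0.2, -1.1, 0.1]
grip_width: 0.0859
[0.55127671 0.11489553 0.1904925 ] 1.8365665264426494
[[[325.43792837 199.12336075]]]
```

View pics/w1.png

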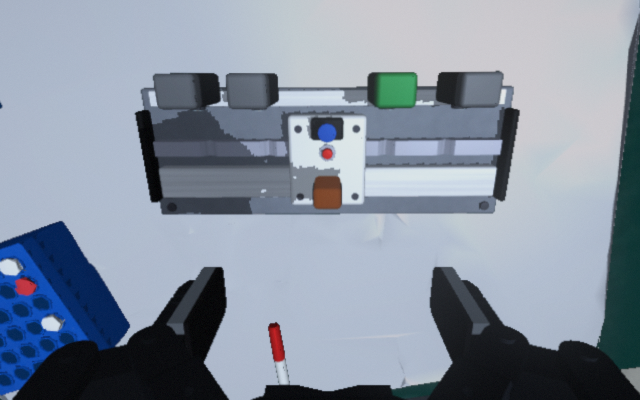

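The wrist view shows the orange post at u 313–341, v 177–209, against a prediction of (325,199). The green cap is at (394,88). I'll enlarge the post to separate its top face from its side.

Run:
```python
from h import *
import json
im=cv2.imread("pics/w1.png")
cv2.imwrite("pics/w1c.png",cv2.resize(im[60:220,280:430],None,fx=3.6,fy=3.6,interpolation=cv2.INTER_CUBIC))
m=json.load(open("w1.json"));print(-np.array(m["R"]).T@m["t"],np.array(m["R"])[2])
```

```text
[0.63322172 0.09789225 0.31513264] [-0.31748457  0.06399035 -0.94610189]
```

View pics/w1c.png

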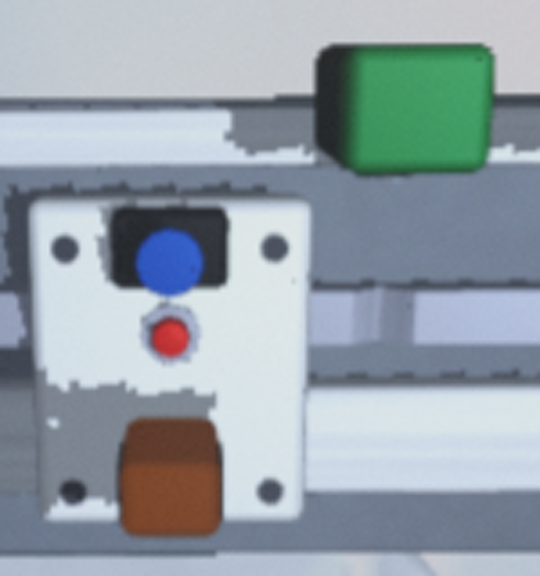

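The crop gives the post's top face centre at (171,499), the green cap's top centre at (421,108), and the middle of the green notch in the strip at about (383,315).

Run:
```python
from h import *
import json
m=json.load(open("w1.json"));f=lambda u,v,z:world(m,((u+.5)/3.6+279.5,(v+.5)/3.6+59.5),z)
g=f(171,499,.077);h=f(421,108,.079);n=f(383,315,.02);p=f(170,338,.0435)
yaw=-.191;ex=np.array([np.cos(yaw),np.sin(yaw),0]);ey=np.array([-ex[1],ex[0],0])
print(g);[print((q-g)@ex,(q-g)@ey) for q in(h,n,p)]
s=state();R=rot(s);print(R.T@(g-s["position"])*1e3, R.T@ey,R.T@ex)
```

```text
[0.55180764 0.1147011  0.077     ]
0.07293171590438059 -0.04396114661700086
0.024831253653923576 -0.048720837319980045
0.02468188317370902 0.00022194799034018395
[113.8784671    0.25136425  -0.33625264] [ 0.001552   -0.99999547  0.00257782] [ 7.33682615e-05 -2.57771226e-03 -9.99996675e-01]
```

```bash
python3 -m pendant '[[[40,0,0],0],[[80,0,0],0],[[105,0,0],0],[[122,0,0],0],[[122,0,0],0],[[122,0,0],0]]'
python3 -m pendant '[[[0,0,0],0],[[0,0,0],0],[[0,0,0],0],[[0,0,0],0],[[0,0,0],0],[[0,0,0],0],[[0,0,0],0],[[0,0,0],0]]' 1
python3 -c "
from h import *
s=state();print(s['position'],s['contact_force'],s['grip_width'])"
```

```text
time_s: 2.9
position: [0.5526, 0.1149, 0.0704]
tcp_rot: [-0.069, 0.705, -0.068, -0.703]
contact_force: [0.9, -0.0, 0.2]
grip_width: 0.0852
time_s: 3.9
position: [0.5528, 0.1152, 0.0708]
tcp_rot: [-0.069, 0.705, -0.068, -0.703]
contact_force: [-2.4, 2.5, 6.1]
grip_width: 0.0186
[0.55275595 0.11520936 0.07081489] [-2.43063338  2.48673993  6.06757159] 0.018601956846109734
```

```bash
cat > f.py <<'E'
from h import *
s=state();yaw=-.191;ey=np.array([-np.sin(yaw),np.cos(yaw),0]);ex=np.array([np.cos(yaw),np.sin(yaw),0])
g=np.array([.55276,.11521,.0708]);F=s["contact_force"]
print("rail mm %.2f across %.2f z %.4f  Frail %.2f Fx %.2f Fz %.2f  w %.4f t %.2f"%((s["position"]-g)@ey*1e3,(s["position"]-g)@ex*1e3,s["position"][2],F@ey,F@ex,F[2],s["grip_width"],s["time_s"]))
E
python3 -m pendant '[[[0,5,0],0],[[0,10,0],0],[[0,15,0],0],[[0,20,0],0],[[0,25,0],0],[[0,25,0],0]]'; python3 f.py
python3 -m pendant '[[[0,5,0],0],[[0,10,0],0],[[0,15,0],0],[[0,15,0],0]]'; python3 f.py
```

```text
time_s: 4.65
position: [0.5479, 0.0897, 0.0708]
tcp_rot: [-0.069, 0.705, -0.068, -0.703]
contact_force: [-0.9, -1.1, 3.5]
grip_width: 0.0189
rail mm -25.93 across 0.08 z 0.0708  Frail -1.31 Fx -0.71 Fz 3.54  w 0.0189 t 4.65
time_s: 5.15
position: [0.5449, 0.0737, 0.0708]
tcp_rot: [-0.068, 0.705, -0.069, -0.703]
contact_force: [-1.2, -4.0, 4.3]
grip_width: 0.0185
rail mm -42.28 across 0.15 z 0.0708  Frail -4.13 Fx -0.38 Fz 4.28  w 0.0185 t 5.15
```

The force now pulls towards the notch, so I'll take small steps and read the force at each one.

```bash
python3 -m pendant '[[[0,2,0],0],[[0,2,0],0]]'>/dev/null; python3 f.py
python3 -m pendant '[[[0,2,0],0],[[0,2,0],0]]'>/dev/null; python3 f.py
python3 -m pendant '[[[0,1,0],0],[[0,1,0],0]]'>/dev/null; python3 f.py
python3 -m pendant '[[[0,1,0],0],[[0,1,0],0]]'>/dev/null; python3 f.py
```

```text
rail mm -45.54 across 0.16 z 0.0708  Frail -6.14 Fx -1.75 Fz 4.36  w 0.0187 t 5.40
rail mm -47.68 across 0.17 z 0.0708  Frail -2.89 Fx -0.63 Fz 3.77  w 0.0189 t 5.65
rail mm -47.96 across 0.16 z 0.0708  Frail 1.98 Fx 0.66 Fz 2.76  w 0.0188 t 5.90
rail mm -48.16 across 0.17 z 0.0708  Frail 5.08 Fx -0.00 Fz 1.84  w 0.0189 t 6.15
```

The force changes sign at about -47.8 mm, and the notch is holding the carriage. I'll relax the push by holding the measured pose, then look at the pin.

```bash
python3 -m pendant '[[[0,-0.3,0],0],[[0,-0.3,0],0],[[0,-0.3,0],0],[[0,-0.3,0],0]]'>/dev/null; python3 f.py
python3 - <<'E'
from h import *
m=camera_model("wrist");im=camera("wrist")[:,:,::-1];cv2.imwrite("pics/w2.png",im)
import json;json.dump({k:np.array(v).tolist() for k,v in m.items()},open("w2.json","w"))
cv2.imwrite("pics/w2s.png",cv2.resize(im[:240,200:520],None,fx=2.4,fy=2.4,interpolation=cv2.INTER_CUBIC))
E
```

```text
rail mm -47.98 across 0.16 z 0.0708  Frail 2.17 Fx -0.54 Fz 3.33  w 0.0186 t 6.65
```

View pics/w2s.png

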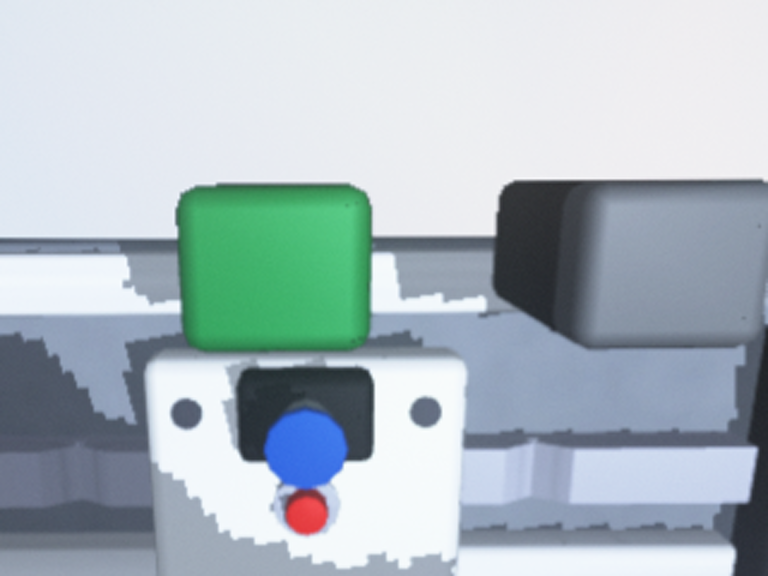

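The carriage is beside the green head. In the crop, the pin at (306,512) looks low in its ring, the green cap's centre is at (275,267), and the carriage's centre is at u≈306. That matches the notch I measured earlier, about 48.7 mm from park and about 4 mm from the head's middle. The force pulled in at -6 N, then reversed to +5 N past the middle. It is now +2 N, the same as when I gripped the carriage in the parking notch. I'll check that it is still and hand in.

```bash
python3 -m pendant '[[[0,0,0],0],[[0,0,0],0],[[0,0,0],0],[[0,0,0],0]]'>/dev/null; python3 f.py; python3 -c "
from bench import *
print(abs(state()['joint_velocities']).max());print(order.hand_in())"
```

```text
rail mm -47.99 across 0.16 z 0.0708  Frail 0.81 Fx -0.22 Fz 3.16  w 0.0187 t 7.20
0.0017557160911010072
the job is handed in; nothing more can be done
None
```

I gripped the orange post from above, pulled the carriage out of its parking notch and slid it 48 mm to the notch at the green head. I handed the job in at 7.2 s, still gripping; no verdict was reported.

**Notch by feel:** the rail force went from about -6 N (drawn in) through zero at about -47.8 mm to +5 N (past the middle). I then relaxed the push.

**Last readings before hand-in:**
- The carriage was 47.99 mm from park.
- The rail force was 0.8 N.
- The fingers were 18.7 mm apart on the post. The given post is 20 mm along the rail, so that reads 1.3 mm under.
- The arm was still, with joint speeds under 0.002 rad/s.

**Position against the picture:** I measured the notch at -48.7 mm and the green head at -44.0 mm. The carriage therefore sits about 4 mm from the head's middle, at the edge of the stated slack and within the 12 mm limit.

**Not measured:** I did not work out the pin's height in numbers. The picture shows the pin low in its ring, but the force reversal is the main evidence that the ball dropped. I did not check the bystanders again in a picture at the end; the path kept clear of them.

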